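Square and clamp a stack of fired tiles

TASK

Draw the squaring jig's jaw fully back to its rear stop and put the wooden rib that lies on the bed into the grey tool tray. Then, with the jaw kept back, stack all the terracotta tiles flat on the bed with the plywood cover board on top, every one pushed flush against both corner fences, long sides to the side fence. Only when the whole stack is square, slide the jaw fully home to its front stop so that it keeps the stack in; leave the two kiln props standing among the tiles where they are.

Things in the scene. Friction and masses are not known exactly. Their poses are not given: they have to be found in the camera images.
- tile1: fired terracotta tile, 90 x 50 x 9 mm, about 0.1 kg, lying flat on the table at the start (may be absent). Origin at the centre of its underside, x along its 90 mm length, y across its 50 mm width, z up
- tile2: fired terracotta tile, 90 x 50 x 9 mm, about 0.1 kg, lying flat on the table at the start (may be absent). Origin at the centre of its underside, x along its 90 mm length, y across its 50 mm width, z up
- tile3: fired terracotta tile, 90 x 50 x 9 mm, about 0.1 kg, lying flat on the table at the start (may be absent). Origin at the centre of its underside, x along its 90 mm length, y across its 50 mm width, z up
- tile4: fired terracotta tile, 90 x 50 x 9 mm, about 0.1 kg, lying flat on the table at the start (may be absent). Origin at the centre of its underside, x along its 90 mm length, y across its 50 mm width, z up
- cover: bare plywood cover board, 90 x 50 x 12 mm, same outline as the tiles but thicker, about 0.06 kg, lying flat on the table at the start. Origin at the centre of its underside, x along its length, y across its width
- rib: dark wooden rib (a shaping stick), 85 x 22 x 12 mm, 30 g, left lying on the jig's bed. Origin at the centre of its underside, x along its length
- tray: grey open tool tray fixed to the table, outside 140 (x) x 85 (y) x 30 mm high, walls and floor about 4 to 5 mm. Origin at the centre of its underside
- tray_in (a point): centre of the tray's inner floor (inside 132 x 77 mm), axes as the tray's
- corner (a point): inner corner of the squaring jig: the point on the bed's surface (14 mm over the table) where the inner faces of the two fences meet. x points towards the end fence (inner face at x = 0), y towards the side fence (inner face at y = 0). A squared stack fills x -90 to 0 mm (the pieces' length) and y -50 to 0 mm (their width). The -y side of the jig is open
- jig: squaring jig fixed to the table, turned up to 0.25 rad. From the corner point: wooden bed x -235 to 15, y -135 to 15 mm; aluminium fences 12 mm thick, 48 mm high over the bed: the end fence y -112 to 12; the side fence in two lengths, x -82 to -67 and -25 to 0 mm, with a finger gap between. The jaw slides along x on the -x side. The body's origin is on the table at corner x -90, y -50 mm
- jaw (a joint): slide of the wooden jaw, in m: 0 = fully back at its rear stop (face 180 mm from the end fence); grows towards the end fence, to 0.088 = fully home at its front stop (face 2 mm short of a squared stack). Starts at 0.03 to 0.05, takes 2 to 3 N, stays where left. The block is 30 mm along x, 60 mm across (corner y -56 to 4 mm), 50 mm high over the bed
- jaw_handle (a point): centre of the black handle on top of the jaw: a bar 18 mm thick along the slide, 50 mm long across it and 36 mm tall, from 64 to 100 mm over the table (this point at 82 mm); axes as the jig's. It lies 15 mm behind the jaw's face
- prop1: white ceramic kiln prop, a standing cylinder 24 mm across, 26 mm high; bystander. Origin at its base
- prop2: another kiln prop like the first; bystander

How it is judged:
On the way, in this order (a step that is already met when the one before it is completed fails the run):
1. the jaw is fully back and the rib is in the tray (value of joint jaw below 0.005 m and x of rib in the frame of tray_in between -0.06 and 0.06 m and y of rib in the frame of tray_in between -0.036 and 0.036 m and z of rib in the frame of tray_in between -0.01 and 0.02 m), for 0.2 s.
2. with the jaw still back, all tiles are stacked with the cover on top, flush with both fences (value of joint jaw below 0.015 m and x of tile1 in the frame of corner between -0.048 and -0.042 m and y of tile1 in the frame of corner between -0.028 and -0.022 m and z of tile1 in the frame of corner between -0.004 and 0.06 m and angle between the x axis of each of tile1, tile2, tile3, tile4, cover and the x axis of corner, either way round below 0.04 rad and angle between the z axis of each of tile1, tile2, tile3, tile4, cover and the z axis of corner, either way round below 0.06 rad and x of tile2 in the frame of corner between -0.048 and -0.042 m and y of tile2 in the frame of corner between -0.028 and -0.022 m and z of tile2 in the frame of corner between -0.004 and 0.06 m and x of tile3 in the frame of corner between -0.048 and -0.042 m and y of tile3 in the frame of corner between -0.028 and -0.022 m and z of tile3 in the frame of corner between -0.004 and 0.06 m and x of tile4 in the frame of corner between -0.048 and -0.042 m and y of tile4 in the frame of corner between -0.028 and -0.022 m and z of tile4 in the frame of corner between -0.004 and 0.06 m and x of cover in the frame of corner between -0.048 and -0.042 m and y of cover in the frame of corner between -0.028 and -0.022 m and z of cover in the frame of corner between -0.004 and 0.06 m and z of cover in the frame of tile1 above 0.005 m and z of cover in the frame of tile2 above 0.005 m and z of cover in the frame of tile3 above 0.005 m and z of cover in the frame of tile4 above 0.005 m), for 0.2 s.
At the end, for the whole second after the job is handed in: Every tile present and the cover lie flat in one stack in the jig, each within 3 mm of flush with both fences and within 0.04 rad of square, the cover on top; the rib lies in the tray; the jaw is within 4 mm of its front stop; everything at rest (x of tile1 in the frame of corner between -0.048 and -0.042 m and y of tile1 in the frame of corner between -0.028 and -0.022 m and z of tile1 in the frame of corner between -0.004 and 0.06 m and angle between the x axis of each of tile1, tile2, tile3, tile4, cover and the x axis of corner, either way round below 0.04 rad and angle between the z axis of each of tile1, tile2, tile3, tile4, cover and the z axis of corner, either way round below 0.06 rad and x of tile2 in the frame of corner between -0.048 and -0.042 m and y of tile2 in the frame of corner between -0.028 and -0.022 m and z of tile2 in the frame of corner between -0.004 and 0.06 m and x of tile3 in the frame of corner between -0.048 and -0.042 m and y of tile3 in the frame of corner between -0.028 and -0.022 m and z of tile3 in the frame of corner between -0.004 and 0.06 m and x of tile4 in the frame of corner between -0.048 and -0.042 m and y of tile4 in the frame of corner between -0.028 and -0.022 m and z of tile4 in the frame of corner between -0.004 and 0.06 m and x of cover in the frame of corner between -0.048 and -0.042 m and y of cover in the frame of corner between -0.028 and -0.022 m and z of cover in the frame of corner between -0.004 and 0.06 m and z of cover in the frame of tile1 above 0.005 m and z of cover in the frame of tile2 above 0.005 m and z of cover in the frame of tile3 above 0.005 m and z of cover in the frame of tile4 above 0.005 m and x of rib in the frame of tray_in between -0.06 and 0.06 m and y of rib in the frame of tray_in between -0.036 and 0.036 m and z of rib in the frame of tray_in between -0.01 and 0.02 m and value of joint jaw above 0.084 m and linear speed of each of tile1, tile2, tile3, tile4, cover, rib below 0.02 m/s); the robot touches nothing.
It fails at once if kiln prop prop1 was shoved away (distance of prop1 from where it was at the start of the episode above 0.06 m).
It fails at once if kiln prop prop2 was shoved away (distance of prop2 from where it was at the start of the episode above 0.06 m).
Of tile1, tile2, tile3, tile4 only 2 to 4 are there at a start; the rules pass over those that are not, and their reading is None.
At some moment in a run one of tile1, tile2, tile3, tile4, cover may be knocked a few centimetres aside while the robot is not near it.
Once in a run the grip may slacken for a moment while it holds something.
It also fails if it takes over 210 s, if anything falls off the work surface, if the arm or the gripper's body presses on something with over 40 N, if the wrist force passes 120 N, or if a joint passes its speed limit or range.

ROBOT

A 7-joint arm with a two-finger parallel gripper is mounted at the origin on the work surface. World frame = base frame: x ahead of the robot, y to its left, z up, the work surface at z = 0. Lengths are in m, angles in rad, forces in N, time in s.
With the tool pointing down it reaches from about 0.425 to 0.875 m from the base axis. Payload 9.9 kg.
Tool frame: the origin (TCP) lies between the finger pads; the fingertips stand arm.tips_ahead ahead of it and the grasp point (between the pads) lies 2 mm behind it (arm.tips_ahead is the distance from the TCP to the fingertips, in m); z points along the fingers, y is the line along which they close (so a half turn about z gives the same grasp; the last joint's range is limited). The gripper opens to 85 mm and grips with 20 to 120 N. Pads are 22 mm wide; open, the fingers measure 114 mm over their backs; the gripper's body (76 mm by 85 mm) begins 54 mm behind the grasp point. The pads swing forward as they close: fully open they stand 13 mm farther back than shut.
Start: joints at [-1.188, 0.576, 0.025, 1.437, -0.015, 1.129, -0.057], TCP at [0.304, 0.603, 0.248] pointing down, gripper open.
Joint ranges: [-2.76, 2.76], [-0.34, 2.15], [-1.52, 1.57], [0.19, 2.46], [-1.09, 4.23], [0.17, 1.99], [-2.82, 2.82]. Speed limits (rad/s): [2.22, 2.22, 3.01, 3.01, 3.14, 3.14, 3.14].

INTERFACE

Orientations are given as a unit quaternion [x, y, z, w].
In Python, from plant import arm, vision, ticket gives the robot as it stands.
- The arm moves only by the tool move_arm, never from a script. Its argument "rows" is a list of rows, each a list of 5 numbers: the shift along the world's x, y, z in units of 25 mm (1.0 is 25 mm), then the turn about the world's z in units of 6 degrees (1.0 is 6 degrees), then the opening, from 0 (shut) to 1 (fully open). A call has 1 to 20 rows; each row shifts and turns the commanded pose from where the row before left it; what a row does not reach is not made up. A row lasts 1/10 s, in which the tool goes at most 50 mm and 8.59 degrees, less where a joint would pass 70% of its speed; a pose out of reach is approached as far as the arm can. A call with a number of a shift or a turn outside -1 to 1 is refused whole. A call with a gripper value outside its range is refused whole. The fingers move at their own pace and stop on an object; "grip_force" is the grip in N (left out, the last holds). Time passes only in rows, so rows that do not move let the fingers close. It gives the time, the measured TCP pose, the force and the opening at its end, in the units of the state.
- arm.observe(): the state, without advancing time (a new reading comes with each control period).
- vision.read_camera(name): name is "scene" or "top" or "wrist"; returns the picture (400x640x3 uint8, red, green, blue); there is no depth.
- vision.camera_info(name): a dict with "fov_y" (degrees; the focal length in pixels is half the picture's height over the tangent of half this angle, whatever the lens; pixels are square), "cx", "cy" (the principal point, pixels), "xyz" and "orientation" of the camera in the world; the wrist camera has in their place "tool_from_camera" (4x4, takes a point from camera to tool coordinates, whose origin is the TCP and whose axes are the flange's). Camera axes: x right, y down, z forward; pixel columns grow to the right and rows downward; lengths in m; the calibration is good to about 2 mm. A picture is of the moment at which its call begins: read the wrist's pose just before it. camera_info takes no time and is no camera call.
- ticket.close_job(): hands the job in, once; it reports no verdict.
The state is a dict: "t": time; "q": joint angles; "qvel": joint speeds; "effort": joint torques, N m; "eef_pos": TCP position; "tool_rot": TCP orientation; "ft_force": force on the tool from outside, world axes, zero at the start; "moment": the same for the moment, N m; "opening": finger opening in m.
Only numpy, scipy, OpenCV 4.12 (cv2) and the standard library are available. Lean on these libraries where they do the work, as an engineer would, in place of code of your own. Each camera call takes 0.05 s, during which the arm holds its last target. There are 200 camera calls.

## Working session

There is one attempt and no reset: what is moved stays moved. The work goes in short steps, Python scripts to look and compute and a tool call to move; the robot and the scene stay as the last step left them, time stands still between calls to the robot, and variables do not carry over. Pictures are saved under pics/ and viewed, on a budget of 14 in all, crops included, one or two more only if the job needs it, and the job is handed in when it is done.

Besides the shell and the picture viewer there is one more tool, called after "Request:" by a JSON object that holds its "method" and its "body". move_arm: Moves the arm, as the interface text tells. Shifts and turns lie within -1 to 1; 1 stands for 25 mm of shift or 6 degrees of turn. Its arguments: {"type":"object","properties":{"rows":{"type":"array","items":{"type":"array","items":{"type":"number","minimum":-1,"maximum":1}}},"grip_force":{"type":"number"}},"required":["rows"]}

```bash
ls; mkdir -p pics; python3 - <<'E'
from plant import arm, vision
import cv2
s=arm.observe();print(s['t'],s['eef_pos'],s['tool_rot'],s['opening'],arm.tips_ahead)
for n in("scene","top","wrist"):
    print(n,vision.camera_info(n))
a=vision.read_camera("top");cv2.imwrite("pics/top0.png",a[:,:,::-1])
a=vision.read_camera("scene");cv2.imwrite("pics/scene0.png",a[:,:,::-1])
E
```

```text
pics
0.0 [0.30356125 0.60241474 0.24744851] [ 2.31259773e-01  9.72891694e-01 -8.02394079e-04 -1.58996509e-04] 0.08548585658660347 0.017
scene {'fov_y': 47.52399443223635, 'cx': 317.1203146348877, 'cy': 194.7086231821668, 'xyz': array([ 1.36801137, -0.00139469,  0.61460365]), 'orientation': array([ 0.62562303,  0.6148594 , -0.34023773, -0.33879497])}
top {'fov_y': 42.09842133601227, 'cx': 319.5644137512583, 'cy': 192.82807866105435, 'xyz': array([ 0.36099454, -0.03241705,  1.14457947]), 'orientation': array([ 0.70933128, -0.69990559,  0.05241573, -0.06506838])}
wrist {'fov_y': 66.8305786778441, 'cx': 320.7176997002182, 'cy': 197.22540615029317, 'tool_from_camera': array([[ 3.99123076e-04, -9.56308116e-01, -2.92360443e-01,
         7.48026485e-02],
       [ 9.99999902e-01,  3.25453026e-04,  3.00620926e-04,
         7.60076005e-04],
       [-1.92336640e-04, -2.92360534e-01,  9.56308152e-01,
        -1.25853936e-01],
       [ 0.00000000e+00,  0.00000000e+00,  0.00000000e+00,
         1.00000000e+00]])}
```

View pics/top0.png

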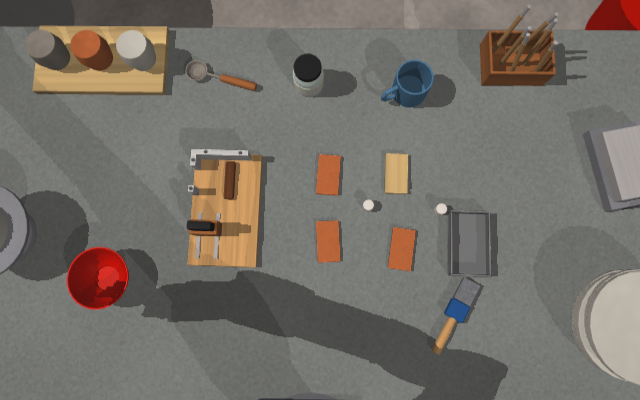

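View pics/scene0.png

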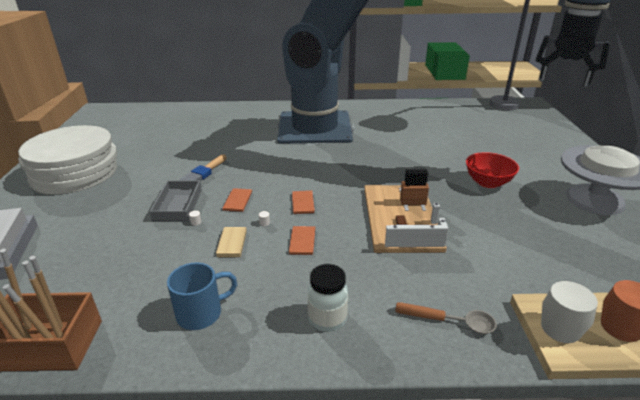

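The top view shows three tiles at about (329,174), (328,241) and (402,248). The cover is at (397,173), the rib at (231,181), the jaw handle at (202,226), the tray at (470,242), and the props at (369,205) and (441,209). I'll measure on an enlarged crop.

```bash
cat > h.py <<'E'
import numpy as np, cv2
from scipy.spatial.transform import Rotation as R
from plant import arm, vision
def cam(n):
    i=vision.camera_info(n); f=200/np.tan(np.radians(i['fov_y']/2))
    if n=='wrist':
        s=arm.observe(); T=np.eye(4); T[:3,:3]=R.from_quat(s['tool_rot']).as_matrix(); T[:3,3]=s['eef_pos']
        M=T@i['tool_from_camera']
    else:
        M=np.eye(4); M[:3,:3]=R.from_quat(i['orientation']).as_matrix(); M[:3,3]=i['xyz']
    return f,i['cx'],i['cy'],M
def p2w(c,u,v,z):
    f,cx,cy,M=c; d=M[:3,:3]@np.array([(u-cx)/f,(v-cy)/f,1]); return M[:3,3]+d*(z-M[2,3])/d[2]
def w2p(c,p):
    f,cx,cy,M=c; q=M[:3,:3].T@(np.array(p)-M[:3,3]); return np.array([f*q[0]/q[2]+cx,f*q[1]/q[2]+cy])
def shot(n,path,crop=None,k=1):
    c=cam(n); a=vision.read_camera(n)[:,:,::-1]; cv2.imwrite(path.replace('.png','_raw.png'),a)
    if crop: x0,y0,x1,y1=crop; a=a[y0:y1,x0:x1]
    cv2.imwrite(path,cv2.resize(a,None,fx=k,fy=k,interpolation=cv2.INTER_CUBIC)); return c
def st():
    s=arm.observe(); M=R.from_quat(s['tool_rot']).as_matrix()
    print('t',round(s['t'],2),'p',np.round(s['eef_pos'],4),'yang of tool y axis',round(np.degrees(np.arctan2(M[1,1],M[0,1])),2),'tilt',round(M[2,2],4),'F',np.round(s['ft_force'],1),'op',round(s['opening'],4))
E
python3 - <<'E'
from h import *
a=cv2.imread('pics/top0.png'); st()
cv2.imwrite('pics/jig.png',cv2.resize(a[140:275,175:275],None,fx=4.4,fy=4.4,interpolation=cv2.INTER_CUBIC))
c=cam('top'); hsv=cv2.cvtColor(a,cv2.COLOR_BGR2HSV)
x0,y0,x1,y1=300,140,500,285
# terracotta / cover / props / tray
def blobs(m,z,name,amin):
    M=np.zeros_like(m);M[y0:y1,x0:x1]=m[y0:y1,x0:x1]
    for k in cv2.findContours(M,cv2.RETR_EXTERNAL,cv2.CHAIN_APPROX_NONE)[0]:
        if cv2.contourArea(k)<amin: continue
        w=np.array([p2w(c,*p[0],z)[:2] for p in k],np.float32)
        r=cv2.minAreaRect(w*1000); b=cv2.boxPoints(r)
        e=max(b[1]-b[0],b[2]-b[1],key=np.linalg.norm)
        print(name,np.round(r[0],1),np.round(r[1],1),'long ang',round(np.degrees(np.arctan2(e[1],e[0])),1),np.round(cv2.boundingRect(k)))
blobs(cv2.inRange(hsv,(0,120,80),(12,255,255)),.009,'tile',200)
blobs(cv2.inRange(hsv,(13,60,120),(28,255,255)),.012,'cover',200)
blobs(cv2.inRange(hsv,(0,0,190),(180,60,255)),.026,'prop',20)
for u,v in[(450,210),(491,212),(492,276),(448,275)]: print('tray',np.round(p2w(c,u,v,.03),3))
E
```

```text
t 0.1 p [0.3036 0.6024 0.2475] yang of tool y axis 63.25 tilt -1.0 F [-0.7 -0.1  0.2] op 0.0854
tile [ 431.1 -190.2] [50.2 89.3] long ang -7.9 [388 227  28  44]
tile [445.6 -30. ] [89.5 49.2] long ang 3.5 [316 220  25  42]
tile [593.7 -28.7] [49.6 90.2] long ang -3.5 [316 154  25  41]
cover [ 597.9 -179.8] [49.  90.9] long ang -0.3 [385 153  23  41]
prop [ 518.4 -274.8] [21.6 20.9] long ang 71.8 [436 203  11  11]
prop [ 524.3 -116.5] [19.9 20.2] long ang -44.4 [363 200  11  10]
tray [ 0.514 -0.293  0.03 ]
tray [ 0.511 -0.38   0.03 ]
tray [ 0.375 -0.377  0.03 ]
tray [ 0.375 -0.285  0.03 ]
```

View pics/jig.png

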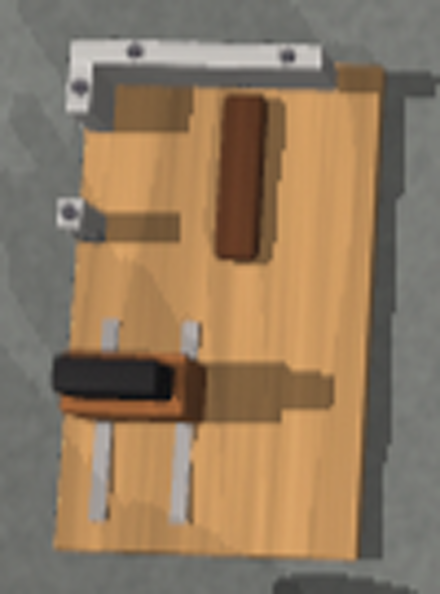

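```bash
python3 - <<'E'
from h import *
from scipy.optimize import least_squares
c=cam('top'); P=lambda u,v:((u+.5)/4.4-.5+175,(v+.5)/4.4-.5+140)
obs=[(-235,-135,14,358,558),(-235,15,14,54,548),(15,-135,14,384,65),(12,12,62,71,41),(12,-112,62,321,44),(0,-112,62,321,66),(-25,12,62,67,112),(-67,12,62,58,200),(-82,12,62,57,229),(-25,0,62,88,112),(-67,0,62,82,200)]
w=lambda p,x,y,z:[p[0]+(x*np.cos(p[2])-y*np.sin(p[2]))/1e3,p[1]+(x*np.sin(p[2])+y*np.cos(p[2]))/1e3,z/1e3]
f=lambda p:np.concatenate([w2p(c,w(p,x,y,z))-P(u,v) for x,y,z,u,v in obs])
r=least_squares(f,[.62,.25,0]);print(r.x,np.degrees(r.x[2]),np.round(r.fun.reshape(-1,2),1).tolist())
p=r.x
def loc(q): d=np.array(q[:2])-p[:2];C,S=np.cos(p[2]),np.sin(p[2]);return np.round([1e3*(C*d[0]+S*d[1]),1e3*(-S*d[0]+C*d[1])],1)
for n,z,pts in[('rib',.026,[(228,94),(268,98),(257,260),(216,256)]),('handle',.1,[(56,352),(173,362),(167,400),(52,393)])]:
    W=np.array([p2w(c,*P(*q),z) for q in pts]); m=W.mean(0); print(n,np.round(m,4),loc(m),[loc(q).tolist() for q in W])
    e=W[0]-W[3];print(np.degrees(np.arctan2(e[1],e[0])))
E
```

```text
[ 0.62407705  0.25581908 -0.0134533 ] -0.7708170541876513 [[0.1, 0.3], [0.1, 0.6], [-0.4, -0.4], [-0.3, -0.5], [0.3, 0.1], [0.1, 0.6], [-0.5, 0.1], [0.1, -0.6], [-0.1, -0.2], [0.3, 0.3], [0.3, -0.4]]
rib [0.5755 0.1871 0.026 ] [-47.6 -69.3] [[-5.6, -59.7], [-7.2, -80.0], [-89.6, -79.1], [-88.1, -58.5]]
-1.6012895921945383
handle [0.4668 0.2287 0.1   ] [-156.9  -29.2] [[-146.1, -2.6], [-149.3, -57.0], [-166.9, -55.3], [-165.1, -2.1]]
-2.3093862881224125
```

Request:
{"method": "move_arm", "body": {"rows": [[0.41,-0.93,-0.24,-0.667,1],[0.41,-0.93,-0.24,-0.667,1],[0.41,-0.93,-0.24,-0.667,1],[0.41,-0.93,-0.24,-0.667,1],[0.41,-0.93,-0.24,-0.667,1],[0.41,-0.93,-0.24,-0.667,1],[0.41,-0.93,-0.24,-0.667,1],[0.41,-0.93,-0.24,-0.667,1],[0.41,-0.93,-0.24,-0.667,1],[0.41,-0.93,-0.24,-0.667,1],[0.41,-0.93,-0.24,-0.667,1],[0.41,-0.93,-0.24,-0.667,1],[0.41,-0.93,-0.24,-0.667,1],[0.41,-0.93,-0.24,-0.667,1],[0.41,-0.93,-0.24,-0.667,1],[0.41,-0.93,-0.24,-0.667,1],[0,0,0,0,1],[0,0,0,0,1]], "grip_force": 40}}

```text
t: 1.9
eef_pos: [0.468, 0.23, 0.152]
tool_rot: [0.713, 0.702, -0.0, -0.0]
ft_force: [0.3, -0.1, -1.1]
opening: 0.0854
```

Request:
{"method": "move_arm", "body": {"rows": [[0,0,-0.85,0,1],[0,0,-0.85,0,1],[0,0,-0.85,0,1],[0,0,0,0,0],[0,0,0,0,0],[0,0,0,0,0],[0,0,0,0,0],[0,0,0,0,0],[0,0,0,0,0],[0,0,0,0,0],[-0.3,0,0,0,0],[-0.3,0,0,0,0],[-0.3,0,0,0,0],[-0.3,0,0,0,0],[-0.1,0,0,0,0],[0,0,0,0,0]]}}

```text
t: 3.5
eef_pos: [0.4351, 0.2317, 0.0895]
tool_rot: [0.712, 0.702, 0.001, -0.0]
ft_force: [-0.0, 1.1, 8.4]
opening: 0.0174
```

Request:
{"method": "move_arm", "body": {"rows": [[-0.1,0,0,0,0],[-0.1,0,0,0,0],[0,0,0,0,0]]}}

```text
t: 3.8
eef_pos: [0.4306, 0.2318, 0.0895]
tool_rot: [0.712, 0.702, 0.001, 0.0]
ft_force: [-0.7, 2.8, 6.5]
opening: 0.0173
```

Request:
{"method": "move_arm", "body": {"rows": [[-0.1,0,0,0,0],[-0.1,0,0,0,0],[0,0,0,0,0]]}}

```text
t: 4.1
eef_pos: [0.4293, 0.2318, 0.0896]
tool_rot: [0.712, 0.702, 0.004, 0.002]
ft_force: [14.7, 1.9, -6.3]
opening: 0.0171
```

Request:
{"method": "move_arm", "body": {"rows": [[0.1,0,0,0,1],[0,0,0,0,1],[0,0,0,0,1],[0,0,0,0,1],[0,0,0.9,0,1],[0,0,0.9,0,1],[0.4,-0.11,0,-0.945,1],[0.4,-0.11,0,-0.945,1],[0.4,-0.11,0,-0.945,1],[0.4,-0.11,0,-0.945,1],[0.4,-0.11,0,-0.945,1],[0.4,-0.11,0,-0.945,1],[0.4,-0.11,0,-0.945,1],[0.4,-0.11,0,-0.945,1],[0.4,-0.11,0,-0.945,1],[0.4,-0.11,0,-0.945,1],[0.4,-0.11,0,-0.945,1],[0.4,-0.11,0,-0.945,1],[0.4,-0.11,0,-0.945,1],[0.4,-0.11,0,-0.945,1]]}}

```text
t: 6.1
eef_pos: [0.5676, 0.1923, 0.1334]
tool_rot: [0.996, 0.084, -0.0, -0.0]
ft_force: [-0.4, -0.0, -0.6]
opening: 0.0851
```

Request:
{"method": "move_arm", "body": {"rows": [[0.2,-0.11,0,-0.945,1],[0.2,-0.11,0,-0.945,1],[0,0,0,0,1],[0,0,0,0,1]]}}

```text
t: 6.5
eef_pos: [0.5773, 0.1869, 0.1333]
tool_rot: [1.0, -0.012, -0.0, 0.0]
ft_force: [0.2, 0.3, 0.5]
opening: 0.0856
```

```bash
python3 - <<'E'
from h import *
st(); shot('wrist','pics/w1.png')
E
```

```text
t 6.5 p [0.5773 0.1869 0.1333] yang of tool y axis -91.33 tilt -1.0 F [0.2 0.3 0.5] op 0.0856
```

View pics/w1.png

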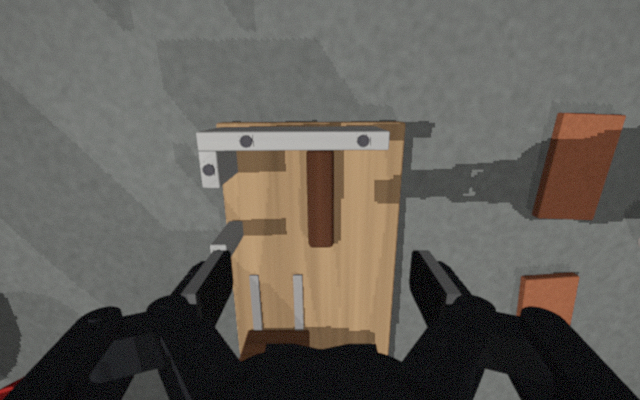

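The rib is centred between the fingers (x 307–333 px), so I'll grasp it.

Request:
{"method": "move_arm", "body": {"rows": [[0,0,-0.9,0,1],[0,0,-0.9,0,1],[0,0,-0.9,0,1],[0,0,-0.8,0,1],[0,0,-0.5,0,1],[0,0,0,0,0],[0,0,0,0,0],[0,0,0,0,0],[0,0,0,0,0],[0,0,0,0,0],[0,0,0,0,0],[0,0,0,0,0],[0,0,0.9,0,0],[0,0,0.9,0,0],[0,0,0.9,0,0],[0,0,0.9,0,0],[0,0,0,0,0]]}}

```text
t: 8.25
eef_pos: [0.5794, 0.1868, 0.1268]
tool_rot: [1.0, -0.013, 0.002, -0.001]
ft_force: [0.6, 0.5, -0.2]
opening: 0.0207
```

Request:
{"method": "move_arm", "body": {"rows": [[-0.27,-0.95,0,0,0],[-0.27,-0.95,0,0,0],[-0.27,-0.95,0,0,0],[-0.27,-0.95,0,0,0],[-0.27,-0.95,0,0,0],[-0.27,-0.95,0,0,0],[-0.27,-0.95,0,0,0],[-0.27,-0.95,0,0,0],[-0.27,-0.95,0,0,0],[-0.27,-0.95,0,0,0],[-0.27,-0.95,0,0,0],[-0.27,-0.95,0,0,0],[-0.27,-0.95,0,0,0],[-0.27,-0.95,0,0,0],[-0.27,-0.95,0,0,0],[-0.27,-0.95,0,0,0],[-0.27,-0.95,0,0,0],[-0.27,-0.95,0,0,0],[-0.27,-0.95,0,0,0],[-0.27,-0.95,0,0,0]]}}

```text
t: 10.25
eef_pos: [0.4423, -0.289, 0.1233]
tool_rot: [1.0, -0.013, -0.0, -0.0]
ft_force: [1.2, 0.5, 0.5]
opening: 0.0205
```

Request:
{"method": "move_arm", "body": {"rows": [[0,-0.95,0,0,0],[0,-0.9,0,0,0],[0,0,-0.9,0,0],[0,0,-0.9,0,0],[0,0,-0.9,0,0],[0,0,-0.8,0,0],[0,0,-0.3,0,0],[0,0,0,0,0]]}}

```text
t: 11.05
eef_pos: [0.4422, -0.3341, 0.0277]
tool_rot: [1.0, -0.013, -0.001, -0.001]
ft_force: [-0.5, -0.4, -0.2]
opening: 0.0207
```

Request:
{"method": "move_arm", "body": {"rows": [[0,0,-0.1,0,0.4],[0,0,0,0,0.4],[0,0,0,0,0.4],[0,0,0,0,0.4],[0,0,0.8,0,0.4],[0,0,0.9,0,0.4],[0,0,0.9,0,0.7],[0,0.9,0.9,0.2,0.8],[0,0.9,0.9,0.2,0.8],[0,0.9,0.5,0.2,0.8],[0,0.9,0,0.2,0.8],[-0.1,0.9,0,-0.6,0.8],[-0.1,0.9,0,-0.6,0.8],[0,0,0,0,0.8],[0,0,0,0,0.8]]}}

```text
t: 12.55
eef_pos: [0.438, -0.1993, 0.1489]
tool_rot: [0.999, -0.033, 0.0, 0.0]
ft_force: [0.9, -1.6, -0.4]
opening: 0.0682
```

```bash
python3 - <<'E'
from h import *
st(); c=shot('wrist','pics/w2.png')
a=cv2.imread('pics/w2_raw.png')
m=cv2.inRange(cv2.cvtColor(a,cv2.COLOR_BGR2HSV),(0,110,50),(14,255,255))
for k in cv2.findContours(m,cv2.RETR_EXTERNAL,cv2.CHAIN_APPROX_NONE)[0]:
    if cv2.contourArea(k)<1500: continue
    w=np.array([p2w(c,*p[0],.009)[:2] for p in k],np.float32); r=cv2.minAreaRect(w*1000); b=cv2.boxPoints(r)
    e=max(b[1]-b[0],b[2]-b[1],key=np.linalg.norm)
    print(np.round(r[0],1),np.round(r[1],1),round(np.degrees(np.arctan2(e[1],e[0])),1),cv2.boundingRect(k))
E
```

```text
t 12.55 p [ 0.438  -0.1993  0.1489] yang of tool y axis -93.78 tilt -1.0 F [ 0.9 -1.6 -0.4] op 0.0682
[ 432.7 -191.8] [49.5 89.9] -7.7 (286, 146, 59, 97)
[447.  -33.3] [89.4 52.7] 3.5 (96, 141, 84, 100)
[ 441.3 -334.9] [23.2 84.8] -0.9 (456, 129, 34, 93)
[575.1 -30.8] [53.1 51.2] 86.4 (56, 0, 81, 73)
```

View pics/w2.png

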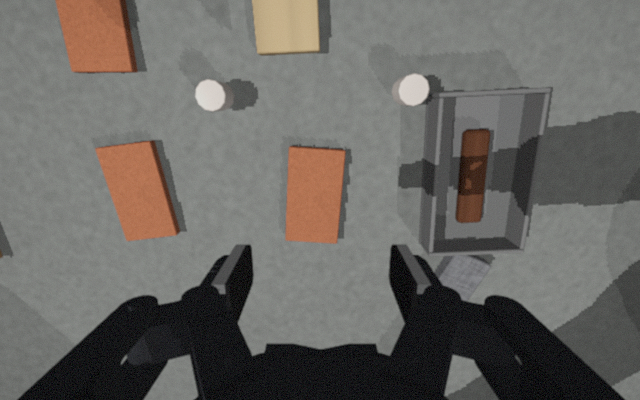

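The rib lies in the tray at about (473,175) px. Next I'll pick up tile A.

Request:
{"method": "move_arm", "body": {"rows": [[-0.24,0.33,-0.9,-0.67,0.9],[0,0,-0.9,0,0.9],[0,0,-0.9,0,0.9],[0,0,-0.9,0,0.9],[0,0,-0.9,0,0.9],[0,0,-0.5,0,0.9],[0,0,-0.3,0,0.9],[0,0,0,0,0],[0,0,0,0,0],[0,0,0,0,0],[0,0,0,0,0],[0,0,0,0,0],[0,0,0,0,0]], "grip_force": 60}}

```text
t: 13.9
eef_pos: [0.432, -0.1918, 0.0169]
tool_rot: [0.998, -0.069, 0.001, 0.0]
ft_force: [-2.3, -0.9, 7.6]
opening: 0.0475
```

Request:
{"method": "move_arm", "body": {"rows": [[0,0,0.8,0,0],[0,0,0.9,0,0],[0,0,0.9,0,0],[0.325,0.94,0.8,0.066,0],[0.325,0.94,0.8,0.066,0],[0.325,0.94,0,0.066,0],[0.325,0.94,0,0.066,0],[0.325,0.94,0,0.066,0],[0.325,0.94,0,0.066,0],[0.325,0.94,0,0.066,0],[0.325,0.94,0,0.066,0],[0.325,0.94,0,0.066,0],[0.325,0.94,0,0.066,0],[0.325,0.94,0,0.066,0],[0.325,0.94,0,0.066,0],[0.325,0.94,0,0.066,0],[0.325,0.94,0,0.066,0],[0.325,0.94,0,0.066,0],[0.325,0.94,0,0.066,0]]}}

```text
t: 15.8
eef_pos: [0.5618, 0.1861, 0.1214]
tool_rot: [1.0, -0.013, 0.0, -0.0]
ft_force: [0.9, -0.6, -1.7]
opening: 0.0477
```

Request:
{"method": "move_arm", "body": {"rows": [[0.325,0.93,0,0.066,0],[0.3,0.93,0,0.066,0],[0,0,0,0,0],[0,0,0,0,0]]}}

```text
t: 16.2
eef_pos: [0.577, 0.2318, 0.1211]
tool_rot: [1.0, -0.006, -0.0, 0.0]
ft_force: [-0.3, -0.7, -0.6]
opening: 0.0478
```

```bash
python3 - <<'E'
from h import *
st(); c=shot('wrist','pics/w3.png',(160,0,480,400),1.5)
E
```

```text
t 16.2 p [0.577  0.2318 0.1211] yang of tool y axis -90.7 tilt -1.0 F [-0.3 -0.7 -0.6] op 0.0478
```

View pics/w3.png

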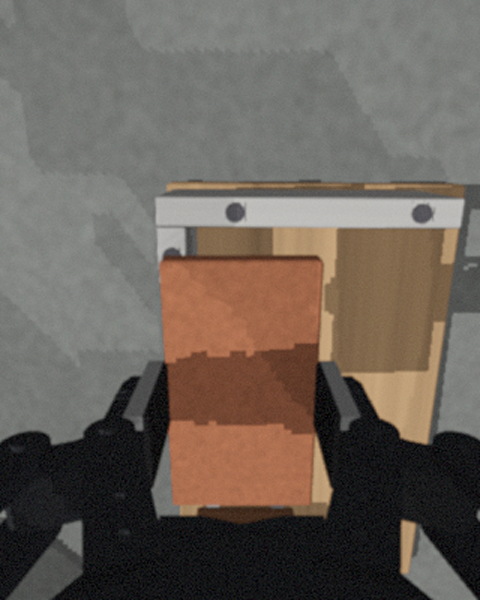

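```bash
python3 - <<'E'
from h import *
c=cam('wrist'); P=lambda u,v:((u+.5)/1.5-.5+160,(v+.5)/1.5-.5)
for u,v in[(187,228),(462,227),(157,197),(463,197)]: print('fence',np.round(p2w(c,*P(u,v),.062)*1e3,1))
for u,v in[(161,259),(321,259),(174,503),(311,503)]: print('tile top z.113',np.round(p2w(c,*P(u,v),.1211-.0169+.009)*1e3,1))
E
```

```text
fence [624.4 253.   62. ]
fence [623.3 141.1  62. ]
fence [637.  264.4  62. ]
fence [635.3 142.3  62. ]
tile top z.113 [622.8 255.1 113.2]
tile top z.113 [622.1 207.  113.2]
tile top z.113 [533.8 256.2 113.2]
tile top z.113 [533.1 207.2 113.2]
```

Request:
{"method": "move_arm", "body": {"rows": [[-0.08,-0.24,0,0,0],[0,0,-0.8,0,0],[0,0,-0.8,0,0],[0,0,-0.8,0,0],[0,0,-0.7,0,0],[0,0,-0.3,0,0],[0,0,-0.1,0,0],[0,0,0,0,0],[0,0,0,0,0]]}}

```text
t: 17.15
eef_pos: [0.5759, 0.2251, 0.0345]
tool_rot: [1.0, -0.007, 0.001, -0.0]
ft_force: [0.5, -1.3, -1.7]
opening: 0.048
```

Request:
{"method": "move_arm", "body": {"rows": [[0,0.05,-0.08,0,0],[0,0.05,0,0,0],[0,0,0,0,0]]}}

```text
t: 17.45
eef_pos: [0.5754, 0.2283, 0.0317]
tool_rot: [1.0, -0.007, 0.0, -0.0]
ft_force: [-0.4, -0.3, -0.3]
opening: 0.0479
```

Request:
{"method": "move_arm", "body": {"rows": [[0,0.04,0,0,0],[0,0,0,0,0]]}}

```text
t: 17.65
eef_pos: [0.5754, 0.229, 0.0316]
tool_rot: [1.0, -0.007, 0.0, -0.0]
ft_force: [-0.3, -0.0, -2.0]
opening: 0.0475
```

Request:
{"method": "move_arm", "body": {"rows": [[0,0.04,0,0,0],[0,0,0,0,0]]}}

```text
t: 17.85
eef_pos: [0.5754, 0.2295, 0.0315]
tool_rot: [1.0, -0.007, 0.0, 0.0]
ft_force: [-0.1, -1.1, -0.7]
opening: 0.0477
```

Request:
{"method": "move_arm", "body": {"rows": [[0,0.04,0,0,0],[0,0.04,0,0,0],[0,0,0,0,0]]}}

```text
t: 18.15
eef_pos: [0.5753, 0.2298, 0.0315]
tool_rot: [1.0, -0.008, -0.0, 0.001]
ft_force: [-0.7, -7.6, -0.1]
opening: 0.0476
```

Request:
{"method": "move_arm", "body": {"rows": [[0,0.04,0,0,0],[0,0,0,0,0]]}}

```text
t: 18.35
eef_pos: [0.5753, 0.2299, 0.0315]
tool_rot: [1.0, -0.008, -0.0, 0.002]
ft_force: [-1.9, -9.2, 0.2]
opening: 0.0477
```

Request:
{"method": "move_arm", "body": {"rows": [[0,0.04,0,0,0],[0,0,0,0,0]]}}

```text
t: 18.55
eef_pos: [0.5753, 0.23, 0.0315]
tool_rot: [1.0, -0.009, -0.0, 0.002]
ft_force: [-1.2, -11.5, -0.3]
opening: 0.0475
```

Request:
{"method": "move_arm", "body": {"rows": [[0.05,-0.06,0,0,0],[0.05,0,0,0,0],[0,0,0,0,0]]}}

```text
t: 18.85
eef_pos: [0.5764, 0.2298, 0.0311]
tool_rot: [1.0, -0.008, -0.002, 0.001]
ft_force: [-4.6, -7.6, 0.7]
opening: 0.048
```

Request:
{"method": "move_arm", "body": {"rows": [[0.05,0,0,0,0],[0,0,0,0,0]]}}

```text
t: 19.05
eef_pos: [0.5766, 0.2297, 0.0311]
tool_rot: [1.0, -0.008, -0.003, 0.001]
ft_force: [-8.7, -8.7, 4.2]
opening: 0.0476
```

Request:
{"method": "move_arm", "body": {"rows": [[0.05,0,0,0,0],[0,0,0,0,0]]}}

```text
t: 19.25
eef_pos: [0.5778, 0.2297, 0.0311]
tool_rot: [1.0, -0.008, -0.003, 0.001]
ft_force: [-9.2, -8.7, 4.7]
opening: 0.0478
```

Request:
{"method": "move_arm", "body": {"rows": [[0.05,0,0,0,0],[0.05,0,0,0,0],[0,0,0,0,0]]}}

```text
t: 19.55
eef_pos: [0.5796, 0.2297, 0.0311]
tool_rot: [1.0, -0.008, -0.003, 0.001]
ft_force: [-12.0, -8.4, 6.8]
opening: 0.048
```

Request:
{"method": "move_arm", "body": {"rows": [[0.05,0,0,0,0],[0.05,0,0,0,0],[0,0,0,0,0]]}}

```text
t: 19.85
eef_pos: [0.5798, 0.2297, 0.031]
tool_rot: [1.0, -0.008, -0.006, 0.001]
ft_force: [-19.1, -9.1, 15.3]
opening: 0.0478
```

Request:
{"method": "move_arm", "body": {"rows": [[-0.1,-0.03,0,0,0],[0,0,0,0,0.75],[0,0,0,0,0.75],[0,0,0,0,0.75],[0,0,0.4,0,0.75],[0,0,0.9,0,0.75],[0,0,0.9,0,0.8],[0,0,0.9,0,0.8],[0,0,0.9,0,0.9],[-0.5,-0.95,0,0.07,0.9],[-0.5,-0.95,0,0.07,0.9],[-0.5,-0.95,0,0.07,0.9],[-0.5,-0.95,0,0.07,0.9],[-0.5,-0.95,0,0.07,0.9],[-0.5,-0.95,0,0.07,0.9],[-0.5,-0.95,0,0.07,0.9],[-0.5,-0.95,0,0.07,0.9],[-0.5,-0.95,0,0.07,0.9],[-0.5,-0.95,0,0.07,0.9],[-0.3,-0.95,0,0.07,0.9]]}}

```text
t: 21.85
eef_pos: [0.4498, -0.0306, 0.1323]
tool_rot: [0.999, 0.033, 0.0, -0.0]
ft_force: [0.9, 0.4, 0.4]
opening: 0.0768
```

Request:
{"method": "move_arm", "body": {"rows": [[0,0,0.3,0,0.9],[0,0,0,0,0.9],[0,0,0,0,0.9]]}}

```text
t: 22.15
eef_pos: [0.4512, -0.0289, 0.1394]
tool_rot: [0.999, 0.034, 0.001, -0.0]
ft_force: [0.1, 0.5, 0.3]
opening: 0.0772
```

```bash
cat >> h.py <<'E'
def blobs(c,raw,lo,hi,z,amin):
    m=cv2.inRange(cv2.cvtColor(cv2.imread(raw),cv2.COLOR_BGR2HSV),lo,hi)
    for k in cv2.findContours(m,cv2.RETR_EXTERNAL,cv2.CHAIN_APPROX_NONE)[0]:
        if cv2.contourArea(k)<amin: continue
        w=np.array([p2w(c,*p[0],z)[:2] for p in k],np.float32); r=cv2.minAreaRect(w*1000); b=cv2.boxPoints(r)
        e=max(b[1]-b[0],b[2]-b[1],key=np.linalg.norm)
        print(np.round(r[0],1),np.round(r[1],1),round(np.degrees(np.arctan2(e[1],e[0])),1),cv2.boundingRect(k))
TILE=((0,110,50),(14,255,255)); COV=((13,60,90),(28,255,255))
def look(n,path,amin):
    c=shot(n,path); raw=path.replace('.png','_raw.png')
    print('tiles');blobs(c,raw,*TILE,.009,amin); print('cover-like');blobs(c,raw,*COV,.012,amin)
E
python3 - <<'E'
from h import *
st(); look('wrist','pics/w4.png',1000); look('top','pics/t4.png',200)
E
```

```text
t 22.15 p [ 0.4512 -0.0289  0.1394] yang of tool y axis -86.11 tilt -1.0 F [0.1 0.5 0.3] op 0.0772
tiles
[414.  236.1] [55.2 57.3] -1.7 (0, 182, 57, 59)
[447.2 -31. ] [89.6 49.6] 3.5 (295, 147, 59, 98)
[576.7 -28.7] [49.6 53.7] -3.4 (298, 0, 74, 77)
[557.9 215.4] [17.2 52.1] -13.2 (0, 0, 24, 72)
cover-like
[ 582.7 -178.2] [55.  58.6] -1.2 (487, 0, 93, 85)
[488.7 186.1] [133.2 201.7] -0.4 (0, 0, 156, 250)
tiles
[359.2 469.2] [133.7 133.4] 4.4 (67, 247, 62, 63)
[431.9 240.8] [72.5 34. ] 87.8 (187, 238, 34, 17)
[ 440.8 -333.3] [19.5 82.8] -1.8 (463, 226, 10, 39)
[580.5 233.9] [53.3 91.8] -1.0 (198, 159, 26, 41)
[616.2 -30.7] [48.3 45.1] 86.4 (319, 154, 22, 22)
[808.6 181.6] [88.2 18.7] 73.9 (220, 74, 37, 16)
[ 873.7 -461. ] [170.  133.5] 89.3 (480, 30, 76, 56)
[884.3 528.9] [116.   77.5] 49.2 (70, 30, 43, 41)
[ 980.8 -685.5] [129.1  75.2] 89.2 (585, 0, 55, 31)
cover-like
[ 250.5 -276. ] [20.1 80.6] -28.2 (432, 317, 24, 38)
[513.1 197.1] [152.1 252.8] -2.0 (187, 154, 76, 112)
[ 597.8 -179.8] [49.  91.1] -0.3 (385, 153, 23, 41)
[860.3 502.5] [309.9 168.4] 89.8 (32, 25, 137, 70)
[ 901.8 -483.2] [ 63.8 151.6] -55.0 (492, 20, 61, 52)
```

View pics/t4.png

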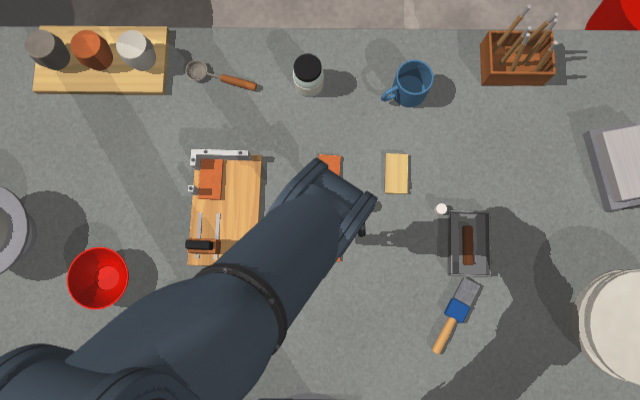

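Tile A sits in the corner at about (211,179). I'll grasp tile B.

Request:
{"method": "move_arm", "body": {"rows": [[-0.17,-0.08,-0.9,-0.07,0.9],[0,0,-0.9,0,0.9],[0,0,-0.9,0,0.9],[0,0,-0.9,0,0.9],[0,0,-0.8,0,0.9],[0,0,-0.5,0,0.9],[0,0,0,0,0],[0,0,0,0,0],[0,0,0,0,0],[0,0,0,0,0],[0,0,0,0,0],[0,0,0,0,0]]}}

```text
t: 23.45
eef_pos: [0.4465, -0.0315, 0.017]
tool_rot: [1.0, 0.03, 0.001, -0.0]
ft_force: [-0.4, 0.6, 7.0]
opening: 0.0478
```

Request:
{"method": "move_arm", "body": {"rows": [[0,0,0.8,0,0],[0,0,0.9,0,0],[0,0,0.9,0,0],[0,0,0.8,0,0],[0.476,0.94,0.7,-0.065,0],[0.476,0.94,0,-0.065,0],[0.476,0.94,0,-0.065,0],[0.476,0.94,0,-0.065,0],[0.476,0.94,0,-0.065,0],[0.476,0.94,0,-0.065,0],[0.476,0.94,0,-0.065,0],[0.476,0.94,0,-0.065,0],[0.476,0.94,0,-0.065,0],[0.476,0.94,0,-0.065,0],[0.476,0.9,0,-0.065,0],[0,0,0,0,0],[0,0,0,0,0]]}}

```text
t: 25.15
eef_pos: [0.5766, 0.226, 0.1186]
tool_rot: [1.0, -0.007, -0.0, 0.0]
ft_force: [-0.4, -1.2, -1.9]
opening: 0.0478
```

Request:
{"method": "move_arm", "body": {"rows": [[0,0,-0.8,0,0],[0,0,-0.8,0,0],[0,0,-0.8,0,0],[0,0,-0.4,0,0],[0,0,-0.2,0,0],[0,0,-0.08,0,0],[0,0,0,0,0],[0,0,0,0,0]]}}

```text
t: 25.95
eef_pos: [0.5775, 0.2258, 0.0428]
tool_rot: [1.0, -0.008, 0.001, -0.0]
ft_force: [0.9, -0.7, -0.8]
opening: 0.0479
```

Request:
{"method": "move_arm", "body": {"rows": [[0,0.08,0,0,0],[0,0.06,0,0,0],[0,0.04,0,0,0],[0,0,0,0,0]]}}

```text
t: 26.35
eef_pos: [0.5772, 0.2297, 0.0422]
tool_rot: [1.0, -0.008, 0.0, 0.0]
ft_force: [-0.5, -3.0, 0.5]
opening: 0.0478
```

Request:
{"method": "move_arm", "body": {"rows": [[0,0.04,-0.05,0,0],[0.08,-0.02,0,0,0],[0.05,0,0,0,0],[0,0,0,0,0]]}}

```text
t: 26.75
eef_pos: [0.5794, 0.2298, 0.0404]
tool_rot: [1.0, -0.008, -0.001, 0.001]
ft_force: [-3.1, -4.2, -1.1]
opening: 0.0477
```

Request:
{"method": "move_arm", "body": {"rows": [[0.05,0,0,0,0],[0,0,0,0,0]]}}

```text
t: 26.95
eef_pos: [0.5795, 0.2298, 0.0403]
tool_rot: [1.0, -0.008, -0.002, 0.001]
ft_force: [-7.3, -4.3, 2.8]
opening: 0.0479
```

Request:
{"method": "move_arm", "body": {"rows": [[0.05,0,0,0,0],[0,0,0,0,0]]}}

```text
t: 27.15
eef_pos: [0.5795, 0.2298, 0.0402]
tool_rot: [1.0, -0.008, -0.003, 0.0]
ft_force: [-10.3, -5.1, 6.9]
opening: 0.0476
```

Request:
{"method": "move_arm", "body": {"rows": [[-0.08,-0.03,0,0,0],[0,0,0,0,0.75],[0,0,0,0,0.75],[0,0,0,0,0.75],[0,0,0.4,0,0.75],[0,0,0.9,0,0.75],[0,0,0.9,0,0.8],[0,0,0.9,0,0.8],[0,0,0.9,0,0.9],[0.05,-0.95,0,-0.04,0.9],[0.05,-0.95,0,-0.04,0.9],[0.05,-0.95,0,-0.04,0.9],[0.05,-0.95,0,-0.04,0.9],[0.05,-0.95,0,-0.04,0.9],[0.05,-0.95,0,-0.04,0.9],[0.05,-0.95,0,-0.04,0.9],[0.05,-0.95,0,-0.04,0.9],[0.05,-0.95,0,-0.04,0.9],[0.05,-0.95,0,-0.04,0.9],[0,-0.85,0,0,0.9]]}}

```text
t: 29.15
eef_pos: [0.5937, -0.0301, 0.1417]
tool_rot: [1.0, -0.029, 0.001, 0.0]
ft_force: [0.7, 0.3, -1.4]
opening: 0.077
```

Request:
{"method": "move_arm", "body": {"rows": [[0,0,0,0,0.9],[0,0,0,0,0.9]]}}

```text
t: 29.35
eef_pos: [0.5935, -0.0289, 0.1414]
tool_rot: [1.0, -0.029, 0.0, -0.0]
ft_force: [-0.3, 0.3, -0.2]
opening: 0.0767
```

```bash
python3 - <<'E'
from h import *
st(); look('wrist','pics/w5.png',1000)
E
```

```text
t 29.35 p [ 0.5935 -0.0289  0.1414] yang of tool y axis -93.34 tilt -1.0 F [-0.3  0.3 -0.2] op 0.0767
tiles
[ 438.8 -336.2] [87.7 27.8] 0.4 (611, 285, 29, 72)
[566.8 246.3] [72.2 90.4] -1.4 (0, 189, 76, 92)
[596.1 -29.9] [49.6 88.9] -3.4 (294, 139, 59, 98)
cover-like
[536.6 197.3] [151.4 206.2] -1.0 (0, 154, 173, 202)
[ 599.8 -178.6] [54.5 90.1] -1.2 (459, 123, 76, 104)
```

Request:
{"method": "move_arm", "body": {"rows": [[0.08,-0.03,-0.9,0,0.9],[0,0,-0.9,0,0.9],[0,0,-0.9,0,0.9],[0,0,-0.9,0,0.9],[0,0,-0.8,0,0.9],[0,0,-0.58,0,0.9],[0,0,0,0,0],[0,0,0,0,0],[0,0,0,0,0],[0,0,0,0,0],[0,0,0,0,0],[0,0,0,0,0]]}}

```text
t: 30.6
eef_pos: [0.5959, -0.0294, 0.0172]
tool_rot: [1.0, -0.029, 0.001, -0.0]
ft_force: [-0.4, 1.1, 6.2]
opening: 0.0476
```

Request:
{"method": "move_arm", "body": {"rows": [[0,0,0.8,0,0],[0,0,0.9,0,0],[0,0,0.9,0,0],[0,0,0.9,0,0],[-0.07,0.93,0.8,0.04,0],[-0.07,0.93,0,0.04,0],[-0.07,0.93,0,0.04,0],[-0.07,0.93,0,0.04,0],[-0.07,0.93,0,0.04,0],[-0.07,0.93,0,0.04,0],[-0.07,0.93,0,0.04,0],[-0.07,0.93,0,0.04,0],[-0.07,0.93,0,0.04,0],[-0.07,0.93,0,0.04,0],[-0.07,0.93,0,0.04,0],[0,0,0,0,0],[0,0,0,0,0]]}}

```text
t: 32.3
eef_pos: [0.5758, 0.2267, 0.1237]
tool_rot: [1.0, -0.005, -0.0, 0.0]
ft_force: [-0.1, -0.3, -1.2]
opening: 0.0478
```

Request:
{"method": "move_arm", "body": {"rows": [[0.05,0,-0.8,-0.04,0],[0,0,-0.8,0,0],[0,0,-0.7,0,0],[0,0,-0.4,0,0],[0,0,-0.2,0,0],[0,0,0,0,0],[0,0.06,0,0,0],[0,0.06,0,0,0],[0,0.04,0,0,0],[0,0,0,0,0]]}}

```text
t: 33.3
eef_pos: [0.5777, 0.2297, 0.0518]
tool_rot: [1.0, -0.008, 0.001, 0.0]
ft_force: [1.3, -4.2, 0.1]
opening: 0.0479
```

Request:
{"method": "move_arm", "body": {"rows": [[0.08,0.04,-0.06,0,0],[0.04,-0.02,0,0,0],[0,0,0,0,0]]}}

```text
t: 33.6
eef_pos: [0.5796, 0.2297, 0.0495]
tool_rot: [1.0, -0.008, -0.001, 0.001]
ft_force: [-1.8, -4.7, -0.7]
opening: 0.0482
```

Request:
{"method": "move_arm", "body": {"rows": [[0.05,0,0,0,0],[0,0,0,0,0]]}}

```text
t: 33.8
eef_pos: [0.5799, 0.2298, 0.0493]
tool_rot: [1.0, -0.008, -0.002, 0.001]
ft_force: [-4.3, -5.0, 1.5]
opening: 0.0478
```

Request:
{"method": "move_arm", "body": {"rows": [[0.05,0,0,0,0],[0,0,0,0,0]]}}

```text
t: 34.0
eef_pos: [0.58, 0.2297, 0.0493]
tool_rot: [1.0, -0.008, -0.003, 0.0]
ft_force: [-9.2, -4.7, 5.2]
opening: 0.0477
```

Request:
{"method": "move_arm", "body": {"rows": [[-0.08,-0.03,0,0,0],[0,0,0,0,0.75],[0,0,0,0,0.75],[0,0,0,0,0.75],[0,0,0.4,0,0.75],[0,0,0.9,0,0.75],[0,0,0.9,0,0.8],[0,0,0.9,0,0.8],[0,0,0.5,0,0.9],[0.05,-0.96,0,0,0.9],[0.05,-0.96,0,0,0.9],[0.05,-0.96,0,0,0.9],[0.05,-0.96,0,0,0.9],[0.05,-0.96,0,0,0.9],[0.05,-0.96,0,0,0.9],[0.05,-0.96,0,0,0.9],[0.05,-0.96,0,0,0.9],[0.05,-0.96,0,0,0.9],[0.05,-0.96,0,0,0.9],[0.05,-0.96,0,0,0.9]]}}

```text
t: 36.0
eef_pos: [0.5945, -0.0348, 0.14]
tool_rot: [1.0, -0.008, 0.0, -0.0]
ft_force: [-0.2, 0.2, 0.2]
opening: 0.077
```

Request:
{"method": "move_arm", "body": {"rows": [[0.05,-0.96,0,0,0.9],[0.05,-0.96,0,0,0.9],[0.05,-0.96,0,0,0.9],[0.05,-0.96,0,0,0.9],[0.05,-0.96,0,0,0.9],[0.05,-0.96,0,0,0.9],[0,0,0,0,0.9],[0,0,0,0,0.9]]}}

```text
t: 36.8
eef_pos: [0.6019, -0.1782, 0.1398]
tool_rot: [1.0, -0.008, -0.0, -0.0]
ft_force: [0.5, 0.6, 0.1]
opening: 0.0771
```

```bash
python3 - <<'E'
from h import *
st(); look('wrist','pics/w6.png',1000)
c=shot('top','pics/t6.png',(170,130,520,290),2.2)
blobs(c,'pics/t6_raw.png',*TILE,.041,300)
E
```

```text
t 36.8 p [ 0.6019 -0.1782  0.1398] yang of tool y axis -90.94 tilt -1.0 F [0.5 0.6 0.1] op 0.0771
tiles
cover-like
[459.8 130. ] [ 38.5 165.7] -18.1 (0, 258, 39, 132)
[ 600.  -181.3] [50.1 90.2] -1.2 (296, 144, 60, 100)
[358.2 459.6] [130.6 123.9] 24.1 (67, 247, 61, 63)
[ 438.6 -324.8] [19.  80.3] -1.8 (463, 226, 10, 39)
[597.1 228.4] [55.8 53.9] 87.0 (197, 157, 27, 25)
[ 859.3 -448.9] [165.2 129.6] 89.2 (480, 30, 76, 56)
[869.6 513.1] [112.7  75.3] 49.2 (70, 30, 43, 41)
[ 963.3 -667.1] [125.4  73.2] 89.2 (585, 0, 55, 31)
```

View pics/t6.png

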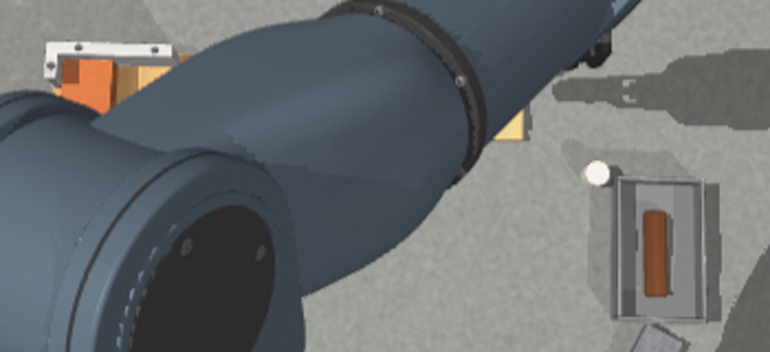

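The visible end of the tile stack sits in the corner, and the rib is still in the tray. Next I'll grasp the cover.

Request:
{"method": "move_arm", "body": {"rows": [[-0.09,-0.1,-0.9,0,0.9],[0,0,-0.9,0,0.9],[0,0,-0.9,0,0.9],[0,0,-0.9,0,0.9],[0,0,-0.8,0,0.9],[0,0,-0.49,0,0.9],[0,0,0,0,0],[0,0,0,0,0],[0,0,0,0,0],[0,0,0,0,0],[0,0,0,0,0],[0,0,0,0,0]]}}

```text
t: 38.1
eef_pos: [0.6004, -0.1805, 0.0185]
tool_rot: [1.0, -0.008, 0.001, 0.0]
ft_force: [0.4, 0.5, 7.0]
opening: 0.0477
```

Request:
{"method": "move_arm", "body": {"rows": [[0,0,0.8,0,0],[0,0,0.9,0,0],[0,0,0.9,0,0],[0,0,0.9,0,0],[-0.055,0.96,0.8,0,0],[-0.055,0.96,0,0,0],[-0.055,0.96,0,0,0],[-0.055,0.96,0,0,0],[-0.055,0.96,0,0,0],[-0.055,0.96,0,0,0],[-0.055,0.96,0,0,0],[-0.055,0.96,0,0,0],[-0.055,0.96,0,0,0],[-0.055,0.96,0,0,0],[-0.055,0.96,0,0,0],[-0.055,0.96,0,0,0],[-0.055,0.96,0,0,0]]}}

```text
t: 39.8
eef_pos: [0.5817, 0.1326, 0.1253]
tool_rot: [1.0, -0.008, 0.0, -0.0]
ft_force: [0.2, -0.0, 0.3]
opening: 0.0482
```

Request:
{"method": "move_arm", "body": {"rows": [[-0.055,0.96,0,0,0],[-0.055,0.96,0,0,0],[-0.055,0.96,0,0,0],[0,0.8,0,0,0],[0,0,0,0,0],[0,0,0,0,0]]}}

```text
t: 40.4
eef_pos: [0.5776, 0.2234, 0.1251]
tool_rot: [1.0, -0.007, 0.0, 0.0]
ft_force: [1.0, -0.1, -0.1]
opening: 0.048
```

Request:
{"method": "move_arm", "body": {"rows": [[0,0.1,-0.8,0,0],[0,0,-0.8,0,0],[0,0,-0.5,0,0],[0,0,-0.3,0,0],[0,0,-0.14,0,0],[0,0,0,0,0],[0,0.06,0,0,0],[0,0.06,0,0,0],[0,0.04,0,0,0],[0,0,0,0,0]]}}

```text
t: 41.4
eef_pos: [0.5781, 0.2297, 0.0619]
tool_rot: [1.0, -0.008, 0.0, 0.0]
ft_force: [1.1, -2.3, 0.9]
opening: 0.0482
```

Request:
{"method": "move_arm", "body": {"rows": [[0.06,0.04,-0.04,0,0],[0.04,0,0,0,0],[0,0,0,0,0]]}}

```text
t: 41.7
eef_pos: [0.5795, 0.2298, 0.0602]
tool_rot: [1.0, -0.008, -0.001, 0.001]
ft_force: [-2.7, -5.3, -0.1]
opening: 0.0484
```

Request:
{"method": "move_arm", "body": {"rows": [[0.05,0,0,0,0],[0,0,0,0,0]]}}

```text
t: 41.9
eef_pos: [0.5805, 0.2297, 0.0601]
tool_rot: [1.0, -0.008, -0.001, 0.001]
ft_force: [-3.0, -5.1, 0.0]
opening: 0.0481
```

Request:
{"method": "move_arm", "body": {"rows": [[0.05,0,0,0,0],[0,0,0,0,0]]}}

```text
t: 42.1
eef_pos: [0.5805, 0.2298, 0.0599]
tool_rot: [1.0, -0.008, -0.002, 0.001]
ft_force: [-7.4, -5.1, 1.8]
opening: 0.0478
```

Request:
{"method": "move_arm", "body": {"rows": [[-0.08,-0.03,0,0,0],[0,0,0,0,0.75],[0,0,0,0,0.75],[0,0,0,0,0.75],[0,0,0.4,0,0.75],[0,0,0.9,0,0.75],[0,0,0.9,0,0.8],[-0.4,0,0.9,0,0.8],[-0.9,0,0.5,0,0.9],[-0.9,0,0,0,0.9],[-0.9,0,0,0,0.9],[-0.5,0,0,0,0.9],[0,0,0,0,0.9],[0,0,0,0,0.9]]}}

```text
t: 43.5
eef_pos: [0.4916, 0.2306, 0.151]
tool_rot: [1.0, -0.007, 0.001, -0.0]
ft_force: [1.2, 0.1, -0.2]
opening: 0.077
```

```bash
python3 - <<'E'
from h import *
st(); c=shot('wrist','pics/w7.png',(170,0,470,300),2)
a=shot('scene','pics/s7.png',(340,150,480,270),5)
E
```

```text
t 43.5 p [0.4916 0.2306 0.151 ] yang of tool y axis -90.86 tilt -1.0 F [ 1.2  0.1 -0.2] op 0.077
```

View pics/w7.png

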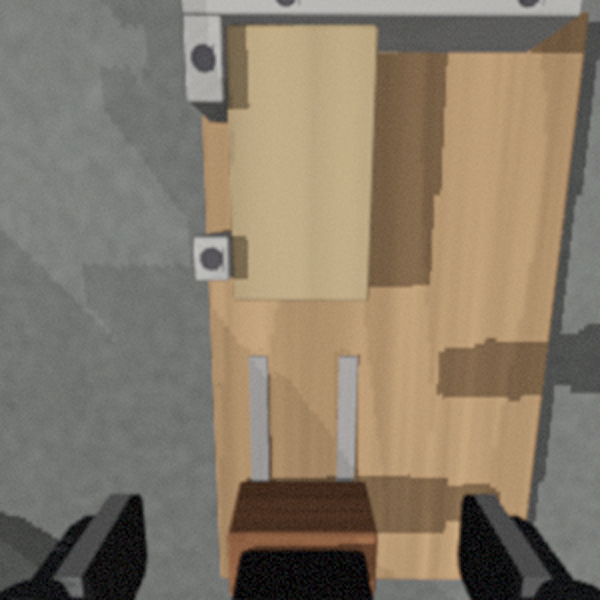

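View pics/s7.png

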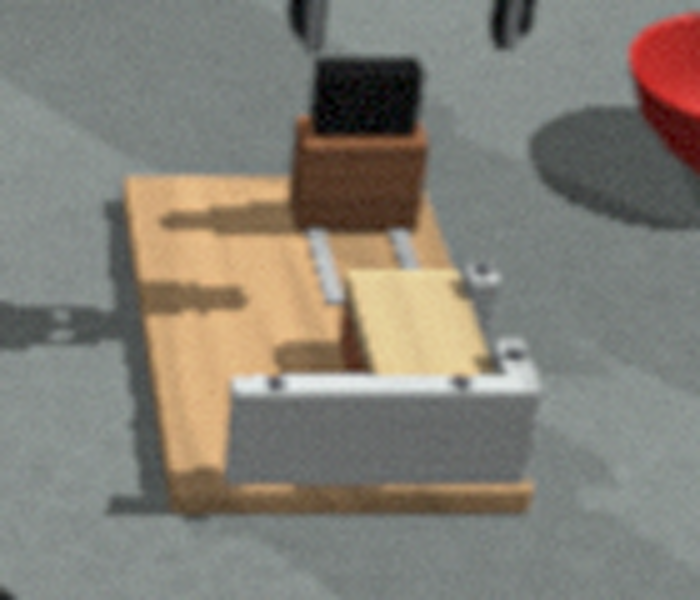

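```bash
python3 - <<'E'
from h import *
c=cam('wrist'); P=lambda u,v:((u+.5)/2-.5+170,(v+.5)/2-.5)
for u,v in[(222,15),(222,100),(229,238),(229,278),(580,14)]: print('fence',np.round(p2w(c,*P(u,v),.062)*1e3,1))
for u,v in[(229,25),(378,26),(233,299),(368,300)]: print('cover',np.round(p2w(c,*P(u,v),.053)*1e3,1))
E
```

```text
fence [625.  253.9  62. ]
fence [600.9 255.2  62. ]
fence [557.8 255.1  62. ]
fence [544.3 255.8  62. ]
fence [623.5 142.6  62. ]
cover [624.5 252.8  53. ]
cover [623.5 204.3  53. ]
cover [535.7 255.8  53. ]
cover [534.6 206.1  53. ]
```

Request:
{"method": "move_arm", "body": {"rows": [[0.9,-0.03,0,0,0.8],[0.9,0,0,0,0.8],[0.9,0,0,0,0.75],[0.8,0,0,0,0.75],[0,0,0,0,0.75],[0,0,-0.9,0,0.75],[0,0,-0.9,0,0.75],[0,0,-0.9,0,0.75],[0,0,-0.9,0,0.75],[0,0,-0.6,0,0.75],[0,0,-0.4,0,0.75],[0,0,0,0,0.75]], "grip_force": 20}}

```text
t: 44.8
eef_pos: [0.5778, 0.2293, 0.0345]
tool_rot: [1.0, -0.008, -0.001, 0.0]
ft_force: [0.1, 0.7, -0.2]
opening: 0.0638
```

Request:
{"method": "move_arm", "body": {"rows": [[0,0,0,0,0],[0,0,0,0,0],[0,0,0,0,0],[0,0,0,0,0],[0,0,0,0,0],[0,0,0,0,0]]}}

```text
t: 45.4
eef_pos: [0.5787, 0.2296, 0.0362]
tool_rot: [1.0, -0.008, 0.0, -0.0]
ft_force: [-1.2, 0.5, 7.0]
opening: 0.0498
```

Request:
{"method": "move_arm", "body": {"rows": [[0,0,0,0,0],[0,0,0,0,0]], "grip_force": 40}}

```text
t: 45.6
eef_pos: [0.5787, 0.2296, 0.0363]
tool_rot: [1.0, -0.008, 0.0, -0.0]
ft_force: [-1.4, -0.2, 7.3]
opening: 0.0497
```

Request:
{"method": "move_arm", "body": {"rows": [[0,0.06,0,0,0],[0,0.04,0,0,0],[0,0,0,0,0]]}}

```text
t: 45.9
eef_pos: [0.5787, 0.2298, 0.0363]
tool_rot: [1.0, -0.009, 0.0, 0.001]
ft_force: [-1.7, -7.2, 6.1]
opening: 0.0497
```

Request:
{"method": "move_arm", "body": {"rows": [[0.04,0,0,0,0],[0.04,0,0,0,0],[0,0,0,0,0]], "grip_force": 60}}

```text
t: 46.2
eef_pos: [0.5787, 0.2298, 0.0364]
tool_rot: [1.0, -0.008, -0.002, 0.001]
ft_force: [-10.5, -6.9, 14.7]
opening: 0.049
```

Request:
{"method": "move_arm", "body": {"rows": [[0.04,0,0,0,0],[0.04,0,0,0,0],[0,0,0,0,0]]}}

```text
t: 46.5
eef_pos: [0.5787, 0.2297, 0.0363]
tool_rot: [1.0, -0.008, -0.003, 0.001]
ft_force: [-17.5, -6.8, 22.1]
opening: 0.0492
```

Request:
{"method": "move_arm", "body": {"rows": [[-0.12,-0.08,0,0,0],[0,0,0,0,0.75],[0,0,0,0,0.75],[0,0,0,0,0.75]]}}

```text
t: 46.9
eef_pos: [0.5794, 0.2302, 0.0354]
tool_rot: [1.0, -0.008, 0.0, 0.0]
ft_force: [0.4, -0.4, 0.0]
opening: 0.064
```

Request:
{"method": "move_arm", "body": {"rows": [[0,0,0.6,0,0.75],[0,0,0.9,0,0.75],[0,0,0.9,0,0.8],[0,0,0.9,0,0.9],[0,0,0.9,0,0.9],[-0.85,0,0.4,0,0.9],[-0.85,0,0,0,0.9],[-0.85,0,0,0,0.9],[-0.85,0,0,0,0.9],[-0.85,0,0,0,0.9],[-0.85,0,0,0,0.9],[-0.85,0.04,0,0,0.9],[0,0,0,0,0.9],[0,0,0,0,0.9]]}}

```text
t: 48.3
eef_pos: [0.4309, 0.2314, 0.1514]
tool_rot: [1.0, -0.007, 0.0, -0.0]
ft_force: [0.9, 0.3, 0.3]
opening: 0.077
```

```bash
python3 - <<'E'
from h import *
st(); c=shot('scene','pics/s8.png',(340,150,480,270),5); print(w2p(c,[.429,.2308,.1]))
c=shot('wrist','pics/w8.png',(120,0,520,400),1.5)
E
```

```text
t 48.3 p [0.4309 0.2314 0.1514] yang of tool y axis -90.85 tilt -1.0 F [0.9 0.3 0.3] op 0.077
[412.78180942 162.51075449]
```

View pics/w8.png

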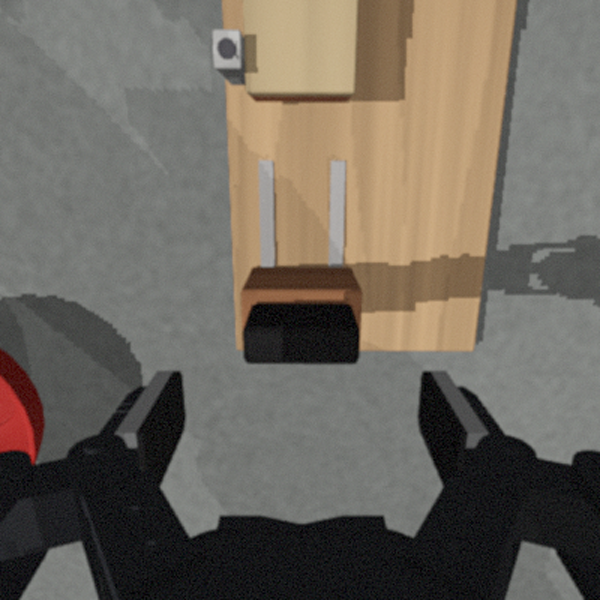

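The stack's rear face is even: a thin terracotta strip shows under the cover at y≈97 px. The handle is centred between the fingers (x 245–358 px), so I'll grip it and slide the jaw home.

Request:
{"method": "move_arm", "body": {"rows": [[-0.06,-0.02,-0.9,0,0.9],[0,0,-0.9,0,0.9],[0,0,-0.8,0,0.9],[0,0,0,0,0],[0,0,0,0,0],[0,0,0,0,0],[0,0,0,0,0],[0,0,0,0,0],[0,0,0,0,0]], "grip_force": 50}}

```text
t: 49.3
eef_pos: [0.4299, 0.2314, 0.0863]
tool_rot: [1.0, -0.008, 0.001, -0.001]
ft_force: [2.1, 4.6, -3.8]
opening: 0.0493
```

Request:
{"method": "move_arm", "body": {"rows": [[0.3,-0.004,0,0,0],[0.3,-0.004,0,0,0],[0.3,-0.004,0,0,0],[0.3,-0.004,0,0,0],[0.3,-0.004,0,0,0],[0.3,-0.004,0,0,0],[0.3,-0.004,0,0,0],[0.3,-0.004,0,0,0],[0.3,-0.004,0,0,0],[0.3,-0.004,0,0,0],[0.2,0,0,0,0],[0,0,0,0,0],[0,0,0,0,0]]}}

```text
t: 50.6
eef_pos: [0.5104, 0.2299, 0.0863]
tool_rot: [1.0, -0.008, 0.001, -0.0]
ft_force: [3.1, 4.7, 4.2]
opening: 0.049
```

Request:
{"method": "move_arm", "body": {"rows": [[0.15,0,0,0,0],[0.12,0,0,0,0],[0,0,0,0,0]]}}

```text
t: 50.9
eef_pos: [0.5166, 0.2298, 0.0863]
tool_rot: [1.0, -0.008, 0.001, -0.0]
ft_force: [0.2, 4.4, 7.0]
opening: 0.0487
```

Request:
{"method": "move_arm", "body": {"rows": [[0.1,0,0,0,0],[0.05,0,0,0,0],[0,0,0,0,0]]}}

```text
t: 51.2
eef_pos: [0.5178, 0.2297, 0.0863]
tool_rot: [1.0, -0.008, -0.002, -0.001]
ft_force: [-10.4, 4.2, 17.8]
opening: 0.0491
```

Request:
{"method": "move_arm", "body": {"rows": [[-0.1,0,0,0,0],[0,0,0,0,0.8],[0,0,0,0,0.9],[0,0,0,0,0.9],[0,0,0.5,0,0.9],[0,0,0.9,0,0.9],[0,0,0.9,0,0.9],[-0.9,0,0.9,0,0.9],[-0.9,0,0.9,0,0.9],[-0.9,0,0.5,0,0.9],[0,0,0,0,0.9],[0,0,0,0,0.9]]}}

```text
t: 52.4
eef_pos: [0.4497, 0.2298, 0.2013]
tool_rot: [1.0, -0.007, 0.0, -0.001]
ft_force: [0.8, 0.0, 0.7]
opening: 0.0763
```

```bash
python3 - <<'E'
from h import *
st(); c=shot('wrist','pics/w9.png',(120,0,520,400),1.5); shot('scene','pics/s9.png',(100,140,480,280),2)
E
```

```text
t 52.4 p [0.4497 0.2298 0.2013] yang of tool y axis -90.84 tilt -1.0 F [0.8 0.  0.7] op 0.0763
```

View pics/w9.png

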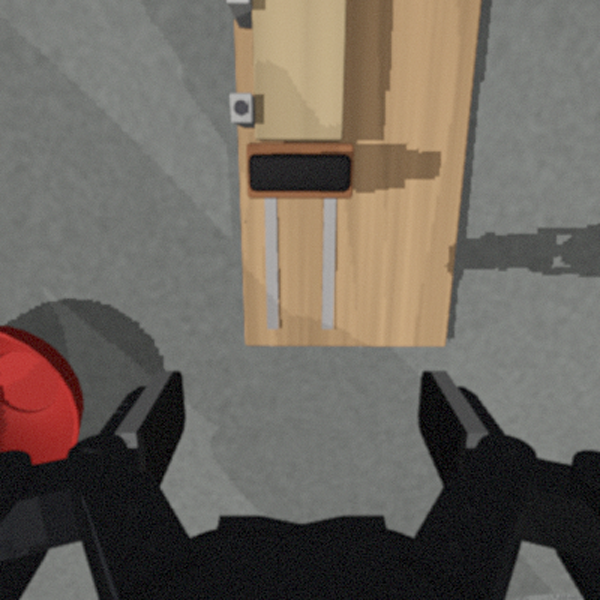

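View pics/s9.png

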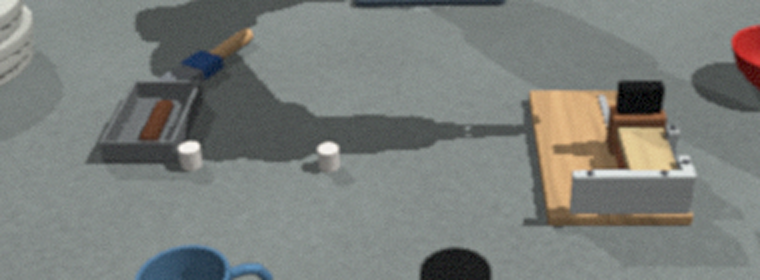

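The jaw is home with its face close behind the cover (y≈142 px). The rib is in the tray and both props are standing, so I'll hand in.

```bash
python3 -c "
from plant import ticket
print(ticket.close_job())"
```

```text
the job is handed in; nothing more can be done
None
```

The job is done and handed in at about 52 s of robot time; the hand-in reports no verdict.

**What I did:**
- I drew the jaw back until it stopped (about 15 N) and put the rib in the tray.
- I stacked the three tiles that were present, then the cover. Each piece was pushed against the side and end fences until I felt contact.
- I clamped the whole stack once and pushed it into the corner again. Then I slid the jaw forward 88 mm to its front stop.

**Last checks:**
- **Jaw:** the 88 mm stroke matches the full slide, and the final picture shows it close behind the stack.
- **Cover:** before I clamped the stack again, the cover measured within about 1 mm of both fences and less than 1° from square. I didn't measure it again after that.
- **Other items:** the rib is in the tray, both props are standing where they were, and the gripper is clear of everything.

**One reading disagreed:** clamping the whole stack gave an opening of 49–50 mm, against about 48 mm for a single piece. The gripper read the same 49 mm on the 50 mm jaw handle, at about the same force, so I put it down to how the fingers flex. It could also mean the tiles are up to about 2 mm out of line. The lower tiles are mostly hidden in the pictures, so I judged them flush by contact force and the even rear face, not by measuring each one.

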